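# Unhook the lifting key past its sprung keeper and seat it in the fitted tray

### The arm

A 6-joint arm with a two-finger parallel gripper is mounted at the origin on a cart in front of the work surface, level with it; the furniture and walls round the work are solid. World frame = base frame: x ahead of the robot, y to its left, z up, the work surface at z = 0. Lengths are in m, angles in rad, forces in N, time in s.
With the tool pointing down it reaches from about 0.25 to 0.725 m from the base axis. Payload 4 kg.
Tool frame: the origin (TCP) lies at the very end of the fingers, on their centre line; the grasp point (between the pads) lies 19 mm behind it; z points along the fingers, y is the line along which they close (so a half turn about z gives the same grasp; the last joint's range is limited). The gripper opens to 85 mm and grips with 20 to 120 N. Pads are 22 mm wide; open, the fingers measure 114 mm over their backs; the gripper's body (76 mm by 85 mm) begins 54 mm behind the grasp point. The pads swing forward as they close: fully open they stand 13 mm farther back than shut.
Start: joints at [1.318, 0.241, 0.005, 1.335, 0, 1.571], TCP at [0.125, 0.484, 0.231] pointing down, gripper open.
Joint ranges: [-2.72, 2.72], [-1.05, 1.87], [-1.09, 1.28], [-1.99, 2.15], [-1.42, 1.44], [-3.14, 3.14]. Speed limits (rad/s): [2.79, 2.79, 3.14, 3.14, 3.14, 3.14].

### API

Orientations are given as a unit quaternion [x, y, z, w].
In Python, from workcell import bot, vision, workorder, boxes_of gives the robot as it stands.
- The arm moves only by the tool send_rows, never from a script. Its argument "motion" is text: rows parted by semicolons, each of 5 numbers parted by spaces: the closure, from -1 (fully open) to 1 (shut), so that 0 is half open, then the shift along the tool's x, y, z in cm, then the turn about the tool's z in rad. In form: claw x y z twist; .... A call has 1 to 5 rows; each row is the pose to reach, as a shift and turn from the pose commanded when the call began, along the tool's axes at that moment; what a row does not reach only later rows make up. A row lasts 1/10 s, in which the tool goes at most 50 mm and 8.59 degrees, less where a joint would pass 70% of its speed; a pose out of reach is approached as far as the arm can. A call with a gripper value outside its range is refused whole. The fingers move at their own pace and stop on an object; the grip force is fixed at half the most. Time passes only in rows, so rows that repeat a pose let the fingers close. It gives the time, the measured TCP pose, the force, the opening and the grip force at its end, in the units of the state.
- bot.get_obs(): the state, without advancing time (a new reading comes with each control period).
- vision.camera(name): name is "scene" or "side" or "wrist"; returns the picture (480x640x3 uint8, red, green, blue); there is no depth.
- vision.camera_model(name): a dict with "fov_y" (degrees; the focal length in pixels is half the picture's height over the tangent of half this angle, whatever the lens; pixels are square), "cx", "cy" (the principal point, pixels), "world_from_camera" (4x4, takes a point from camera to world coordinates); the wrist camera has in their place "hand_eye" (4x4, takes a point from camera to tool coordinates, whose origin is the TCP and whose axes are the flange's). Camera axes: x right, y down, z forward; pixel columns grow to the right and rows downward; lengths in m; the calibration is good to about 2 mm. A picture is of the moment at which its call begins: read the wrist's pose just before it. camera_model takes no time and is no camera call.
- workorder.job_done(): hands the job in; it is judged then, once.
Trained networks look in the newest picture that a camera, given by its name, has taken for a name from the list of things; names that differ only in an ending like _2 or _b are one class to them, and where a whole thing is asked for, a point or a joint stands for the part that bears it (a point fixed in the world has none). Each returns a list of dicts, best first, with "conf" (0 to 1); they miss things now and then, are a little off and sometimes report something else, mostly with a low value. They report only what shows in the picture. A call takes as long as a camera call. They do not tell look-alikes from the thing itself.
- boxes_of(camera, target): "rect" ([centre column, centre row, width, height] in pixels, round what is visible of it).
The state is a dict: "clock": time; "joint_pos": joint angles; "joint_vel": joint speeds; "tau": joint torques, N m; "eef_pos": TCP position; "tool_rot": TCP orientation; "ft_force": force on the tool from outside, world axes, zero at the start; "ft_torque": the same for the moment, N m; "grip_width": finger opening in m; "grasp_force": force on a finger pad.
Only numpy, scipy, OpenCV 4.12 (cv2) and the standard library are available. Lean on these libraries where they do the work, as an engineer would, in place of code of your own. Each camera call takes 0.05 s, during which the arm holds its last target. There are 200 camera calls.

### The job

Pack the yellow lifting key for the next rack change: take it off its safety hook by pushing the key up the sloping board so that its eye presses the sprung keeper open, lift it out over the hook's nose, and press it fully home in its matching cutout in the foam tray, round eye in the round end. Let go of it there and leave the screwdriver, oil dropper and white post standing or lying as they are.

Things in the scene. Friction and masses are not known exactly. Their poses are not given: they have to be found in the camera images.
- key_mid (a point): Yellow lifting key, loose, about 0.22 kg, 161 mm long, 14 mm thick all over: round eye, straight shank, T foot. This point: middle of the shank, half-way through its thickness; grip here. x along the shank to the eye, y across, z through the thickness. Shank 18 mm wide, x -45 to +45 mm; T foot x -62 to -44 mm, 52 mm across. It starts on the hook, lying along the slope, z square out of the board.
- key_eye (a point): Centre of the key's eye, a ring of 56 mm outer and 40 mm inner diameter, half-way through its 14 mm thickness, 71 mm from key_mid along the key's x axis; same axes as key_mid.
- tool_stand: Fixed grey stand, 212 mm deep (x), 170 mm wide (y), 127 mm high at the rear; origin on the table under its centre, z up. Its board rises away from the robot (along the stand's x) at 28 degrees and carries the red hook; the key hangs down the slope from it, its foot on a rest. The key's underside is 22 mm clear of the board, so fingers straddle the shank square to the board.
- hook_seat (a point): Red hook on the board: point on the axis of its 12 mm post, level with the key's underside (22 mm off the board; the eye rests on two cheeks). x up the slope, y level, z square out of the board. The post's nose turns up the slope over the eye: it ends 29 mm above this point, 15 mm up-slope of the axis. The eye clears it once the key itself has moved 10 to 26 mm up the slope (20 is best); then draw it 35 mm or more along z.
- keeper (a joint): Sprung safety keeper: steel flap 18 mm wide, 40 mm long, hinged close to the board 27 mm up-slope of the post, standing up off the board to touch the hook's nose. 0 rad is shut (its stop), grows as it swings up the slope, up to 1.2. The eye meets it after 5 mm of travel up the slope; its spring then resists with 3 to 6 N; it stands at 0.3 to 0.7 as the eye passes and snaps shut behind the key by itself.
- fitted_tray: Fixed aluminium pan, 208 x 154 mm, with a black foam insert, top 30 mm above the table; origin on the table under its centre, axes as recess_mid. The key's outline is cut 10 mm deep (blue bottom 20 mm above the table), 3 mm wider than the key all round; the seated key stands 4 mm proud. The tray is turned up to 46 degrees either way.
- recess_mid (a point): Where key_mid lies when the key is fully home, 27 mm above the table; axes then as the key's: x to the round end of the cutout, y across, z up. Centred here, a finger well 52 mm along x and 132 mm along y goes down to 4 mm above the table (grey floor), so fingers gripping the middle of the shank have room beside and 16 mm below the key.
- recess_eye (a point): Where key_eye lies when the key is fully home: centre of the round end of the cutout, 71 mm from recess_mid along x, 27 mm above the table; axes as recess_mid.
- screwdriver: Yellow-handled screwdriver, 198 mm long, lying loose along the table's front edge. A bystander; origin at the centre of its underside.
- oil_dropper: Brown oil dropper bottle with black nozzle, 34 mm across, 112 mm tall, standing loose at the left. A bystander; origin at the centre of its underside.
- nylon_post: White nylon post, 26 mm across, 100 mm tall, standing loose at the right. A bystander; origin at the centre of its underside.
Mind the look-alikes: they are no part of the job. Of the things that look like the part that bears key_mid, the larger one is meant.

How it is judged:
By the outcome, as a careful person would: the job done as asked, in the order asked, and still so for the second after the job is handed in, with the robot touching nothing.
It also fails if it takes over 51 s, if anything falls off the work surface, if the arm or the gripper's body presses on something with over 40 N, if the wrist force passes 120 N, or if a joint passes its speed limit or range.

## Working session

There is one attempt and no reset: what is moved stays moved. The work goes in short steps, Python scripts to look and compute and a tool call to move; the robot and the scene stay as the last step left them, time stands still between calls to the robot, and variables do not carry over. Pictures are saved under pics/ and viewed, at most 10 in all, crops included, and the job is handed in when it is done.

Besides the shell and the picture viewer there is one more tool, called after "Emit:" as name(argument=value, ...) on one line, values as JSON. send_rows: Moves the arm, as the interface text tells. Its arguments: {"type":"object","properties":{"motion":{"type":"string"}},"required":["motion"]}

```bash
mkdir -p pics; ls
python3 - <<'E'
from workcell import bot, vision, workorder, boxes_of
import cv2,numpy as np
o=bot.get_obs();print({k:np.round(v,3).tolist() for k,v in o.items()})
ims=[]
for c in ["scene","side","wrist"]:
    im=vision.camera(c); cv2.imwrite(f"pics/{c}0.png",im[:,:,::-1])
    m=vision.camera_model(c); print(c,{k:np.round(v,4).tolist() for k,v in m.items()})
    if c!="wrist":
        for t in ["key_mid","tool_stand","fitted_tray","keeper","screwdriver","oil_dropper","nylon_post"]:
            print(c,t,[(np.round(d["rect"]).tolist(),round(d["conf"],2)) for d in boxes_of(c,t)])
print(bot.get_obs()["clock"])
E
```

```text
pics
{'clock': 0.0, 'joint_pos': [1.318, 0.241, 0.004, 1.335, -0.0, 1.571], 'joint_vel': [0.001, -0.0, 0.0, -0.001, 0.001, 0.001], 'tau': [0.001, -37.231, 25.241, 0.017, 0.0, -0.0], 'eef_pos': [0.125, 0.483, 0.23], 'tool_rot': [0.126, 0.992, -0.001, -0.0], 'ft_force': [-0.733, 0.593, -0.107], 'ft_torque': [0.036, 0.015, -0.009], 'grasp_force': 0.0, 'grip_width': 0.086}
scene {'fov_y': 53.3556, 'cx': 315.4994, 'cy': 245.3821, 'world_from_camera': [[0.1715, 0.5365, -0.8263, 1.5465], [0.9852, -0.0884, 0.147, -0.2317], [0.0059, -0.8393, -0.5437, 0.7506], [0.0, 0.0, 0.0, 1.0]]}
scene key_mid [([350.0, 246.0, 34.0, 11.0], 0.65), ([260.0, 335.0, 20.0, 36.0], 0.59), ([358.0, 266.0, 90.0, 58.0], 0.49)]
scene tool_stand [([358.0, 266.0, 94.0, 64.0], 0.82), ([246.0, 277.0, 72.0, 62.0], 0.74), ([307.0, 242.0, 62.0, 15.0], 0.21)]
scene fitted_tray [([247.0, 278.0, 71.0, 67.0], 0.82)]
scene keeper [([246.0, 278.0, 70.0, 63.0], 0.5), ([362.0, 245.0, 9.0, 18.0], 0.41)]
scene screwdriver [([308.0, 240.0, 63.0, 17.0], 0.74)]
scene oil_dropper [([439.0, 224.0, 16.0, 30.0], 0.74)]
scene nylon_post []
side {'fov_y': 43.5376, 'cx': 323.101, 'cy': 230.2269, 'world_from_camera': [[0.2236, -0.5305, 0.8176, -0.9091], [-0.9746, -0.1309, 0.1817, -0.3771], [0.0106, -0.8375, -0.5463, 1.0749], [0.0, 0.0, 0.0, 1.0]]}
side key_mid [([293.0, 233.0, 24.0, 49.0], 0.59), ([385.0, 230.0, 9.0, 19.0], 0.58)]
side tool_stand [([292.0, 233.0, 69.0, 74.0], 0.63)]
side fitted_tray [([378.0, 265.0, 46.0, 51.0], 0.66)]
side keeper []
side screwdriver [([312.0, 283.0, 70.0, 15.0], 0.89)]
side oil_dropper [([378.0, 265.0, 52.0, 54.0], 0.37)]
side nylon_post [([468.0, 261.0, 14.0, 31.0], 0.74)]
wrist {'fov_y': 59.9594, 'cx': 324.3213, 'cy': 240.2834, 'hand_eye': [[0.0002, -0.9552, -0.2961, 0.0757], [1.0, 0.0003, -0.0, -0.0006], [0.0001, -0.2961, 0.9552, -0.1428], [0.0, 0.0, 0.0, 1.0]]}
0.85
```

View pics/scene0.png

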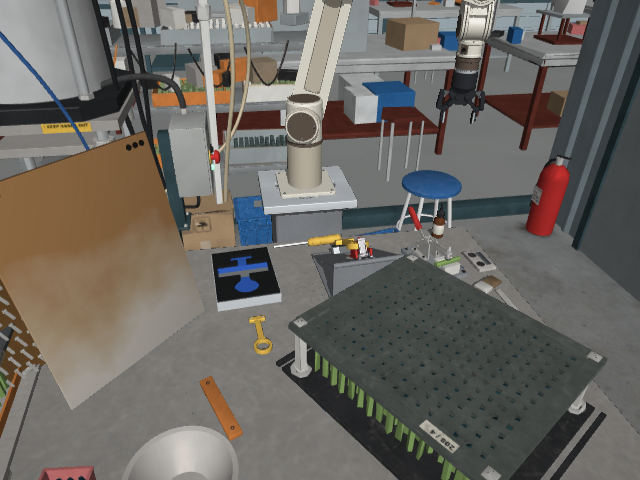

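View pics/side0.png

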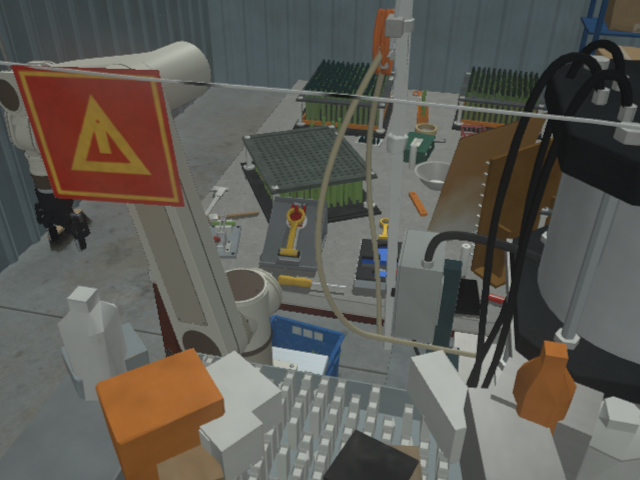

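The side view shows the yellow key on the red hook on the grey stand (side 293,233; scene 350,246). The look-alike is a smaller key lying loose behind the tray (side 385,230; scene 260,335). The screwdriver handle (scene 325,240) is also yellow. I choose the one on the hook, and will check it in one close crop.

```bash
cat > h.py <<'E'
from workcell import bot, vision, workorder, boxes_of
import cv2,numpy as np
from scipy.spatial.transform import Rotation as R
def cam(name,o=None):
    m=vision.camera_model(name); f=240/np.tan(np.radians(m["fov_y"]/2))
    if name=="wrist":
        o=o or bot.get_obs(); T=np.eye(4); T[:3,:3]=R.from_quat(o["tool_rot"]).as_matrix(); T[:3,3]=o["eef_pos"]
        T=T@np.array(m["hand_eye"])
    else: T=np.array(m["world_from_camera"])
    return f,m["cx"],m["cy"],T
def ray(c,uv):
    f,cx,cy,T=c; d=T[:3,:3]@np.array([(uv[0]-cx)/f,(uv[1]-cy)/f,1]); return T[:3,3],d/np.linalg.norm(d)
def plane(c,uv,z):
    p,d=ray(c,uv); return p+d*(z-p[2])/d[2]
def tri(r):
    A=sum(np.eye(3)-np.outer(d,d) for p,d in r); b=sum((np.eye(3)-np.outer(d,d))@p for p,d in r); return np.linalg.solve(A,b)
def proj(c,P):
    f,cx,cy,T=c; q=(np.asarray(P)-T[:3,3])@T[:3,:3]; return np.stack([cx+f*q[...,0]/q[...,2],cy+f*q[...,1]/q[...,2]],-1)
E
python3 - <<'E'
from h import *
s=cam("scene");d=cam("side")
print("key",tri([ray(s,(350,246)),ray(d,(293,233))]).round(3))
for n,u in dict(tray=(247,275),small=(260,335),drop=(439,237),scr=(308,240),recE=(246,285),recF=(240,262)).items(): print(n,plane(s,u,.02).round(3))
for n,u in dict(eye=(295,213),foot=(290,256),tray=(378,262),post=(468,275)).items(): print(n,plane(d,u,.07 if n in("eye","foot") else 0.02).round(3))
a=cv2.imread("pics/scene0.png")[205:305,205:415]; b=cv2.imread("pics/side0.png")[180:300,250:400]
a=cv2.resize(a,(640,305),interpolation=2);b=cv2.resize(b,(366,293),interpolation=2)
w=cv2.imread("pics/wrist0.png"); w=cv2.resize(w,(391,293))
cv2.imwrite("pics/crop.png",np.vstack([cv2.copyMakeBorder(a,0,0,0,757-640,0),np.hstack([b,w])]))
E
```

```text
key [0.544 0.038 0.08 ]
tray [ 0.545 -0.231  0.02 ]
small [ 0.77  -0.215  0.02 ]
drop [0.45  0.327 0.02 ]
scr [ 0.405 -0.05   0.02 ]
recE [ 0.587 -0.236  0.02 ]
recF [ 0.484 -0.247  0.02 ]
eye [0.672 0.067 0.07 ]
foot [0.44  0.019 0.07 ]
tray [ 0.54  -0.224  0.02 ]
post [ 0.539 -0.487  0.02 ]
```

View pics/crop.png

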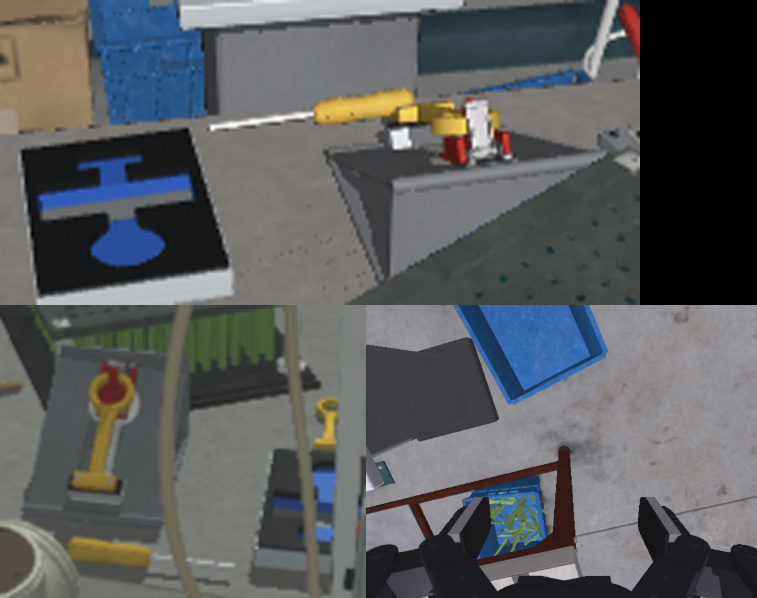

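The crop confirms it. The full-size key hangs on the red hook with the keeper, and the smaller key lies loose behind the tray. The tray cutout's round end points away from the robot. I'll move toward a view above the stand.

Emit:
send_rows(motion="-1 -4 -2.8 0 0; -1 -8 -5.6 0 0; -1 -12 -8.4 -0.5 0; -1 -16 -11 -1 0; -1 -20 -14 -2 0")

```text
clock: 1.35
eef_pos: [0.2838, 0.2977, 0.251]
tool_rot: [0.126, 0.992, -0.0, -0.0]
ft_force: [0.3, -0.5, -0.5]
grip_width: 0.0856
grasp_force: 0.0
```

Run:
```python
from h import *
s=cam("scene");d=cam("side")
for a,b in [((410,258),(272,215)),((300,322),(372,178)),((600,355),(245,135))]:
  r=[ray(s,a),ray(d,b)];P=tri(r);print(P.round(3),proj(s,P).round(),proj(d,P).round())
```

```text
[0.637 0.149 0.082] [403. 261.] [267. 212.]
[ 0.862 -0.144  0.127] [298. 323.] [371. 178.]
[1.048 0.36  0.144] [600. 355.] [245. 135.]
```

Emit:
send_rows(motion="-1 -4 -2.8 0 0.05; -1 -8 -5.6 0 0.1; -1 -12 -8.4 0 0.15; -1 -16 -11.2 0 0.2; -1 -20 -14 0 0.25")

```text
clock: 1.85
eef_pos: [0.4428, 0.112, 0.2514]
tool_rot: [0.25, 0.968, 0.0, 0.0]
ft_force: [1.0, 0.9, -0.0]
grip_width: 0.0857
grasp_force: 0.0
```

Emit:
send_rows(motion="-1 -4 -1 0 0; -1 -6 -2 0 0; -1 -6 -2 0 0")

```text
clock: 2.15
eef_pos: [0.4862, 0.0649, 0.2507]
tool_rot: [0.251, 0.968, -0.0, 0.0]
ft_force: [-0.5, 1.0, 0.1]
grip_width: 0.086
grasp_force: 0.0
```

Run:
```python
from h import *
o=bot.get_obs();print(o["eef_pos"].round(4) if hasattr(o["eef_pos"],'round') else o["eef_pos"],R.from_quat(o["tool_rot"]).as_matrix().round(3),np.array(o["joint_pos"]).round(2))
im=vision.camera("wrist");cv2.imwrite("pics/w1.png",im[:,:,::-1])
import json;json.dump({k:np.array(v).tolist() for k,v in o.items()},open("w1.json","w"))
for t in ["key_mid","keeper"]: print(t,[(np.round(d["rect"]).tolist(),round(d["conf"],2)) for d in boxes_of("wrist",t)])
```

```text
[0.4862 0.0649 0.2507] [[-0.874  0.486  0.   ]
 [ 0.486  0.874 -0.001]
 [-0.    -0.    -1.   ]] [ 0.13  0.21  0.02  1.38 -0.    0.64]
key_mid [([332.0, 290.0, 142.0, 195.0], 0.89), ([211.0, 460.0, 14.0, 11.0], 0.41)]
keeper [([389.0, 399.0, 33.0, 22.0], 0.58)]
```

View pics/w1.png

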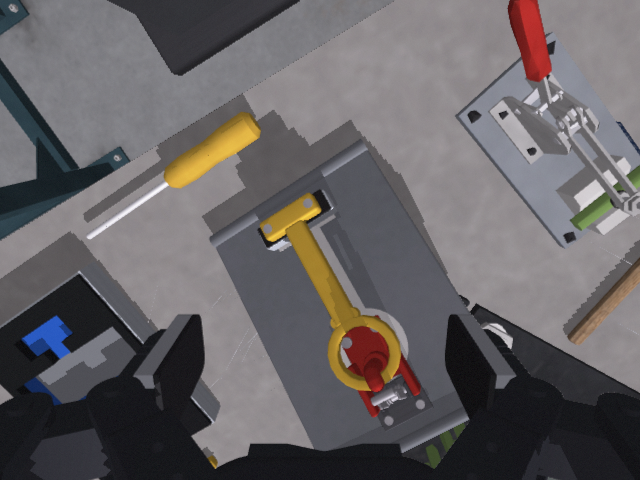

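The wrist view shows the key on the hook, eye at (364,353) and foot at (293,222), with the keeper at (389,397). The stand edge runs parallel to the key. Next I'll fit the known key model to its yellow silhouette.

```bash
cat > fit.py <<'E'
from h import *
from scipy.optimize import minimize
def outline():
    a=np.linspace(-2.81,2.81,60); ring=np.c_[71+28*np.cos(a),28*np.sin(a)]
    return np.vstack([[[44,-9],[-44,-9],[-44,-26],[-62,-26],[-62,26],[-44,26],[-44,9],[44,9]],ring[::-1]])/1000
OUT=outline(); a=np.linspace(0,2*np.pi,60); DISC=np.c_[.071+.028*np.cos(a),.028*np.sin(a)]
parts=[DISC,np.array([[-.045,-.009],[.05,-.009],[.05,.009],[-.045,.009]]),np.array([[-.062,-.026],[-.044,-.026],[-.044,.026],[-.062,.026]])]
def sil(c,P,Rm,S=4):
    m=np.zeros((480*S,640*S),np.uint8)
    for q in parts:
        pts=np.vstack([np.c_[q,np.full(len(q),h)] for h in(-.007,.007)])@Rm.T+P
        h=cv2.convexHull(np.round(proj(c,pts)*S+S/2).astype(np.int32)); cv2.fillConvexPoly(m,h,255)
    return cv2.resize(m,(640,480),interpolation=cv2.INTER_AREA)
def yellow(im,box):
    h=cv2.cvtColor(im,cv2.COLOR_RGB2HSV); m=cv2.inRange(h,(18,110,60),(34,255,255))
    k=np.zeros_like(m); x,y,w,hh=box; s=np.s_[int(max(0,y-hh/2-6)):int(y+hh/2+6),int(max(0,x-w/2-6)):int(x+w/2+6)]; k[s]=m[s]
    cs,_=cv2.findContours(k,cv2.RETR_EXTERNAL,cv2.CHAIN_APPROX_NONE); b=max(cs,key=cv2.contourArea)
    o=np.zeros_like(m); cv2.drawContours(o,[b],-1,255,-1); return o
def fitkey(views,x0,pitch=None,ref=(.003,.003,.003,.03,.03)):
    # x0: x,y,z,yaw,pitch(up toward eye)
    n=5 if pitch is None else 4
    rot=lambda v: R.from_euler("ZY",[v[3],-(v[4] if n==5 else pitch)]).as_matrix()
    f=lambda v: sum(np.abs(sil(c,v[:3],rot(v)).astype(float)-m).sum()/m.sum() for c,m in views)
    x0=np.array(x0[:n],float); sx=np.vstack([x0]+[x0+np.eye(n)[i]*ref[i]*3 for i in range(n)])
    r=minimize(f,x0,method="Nelder-Mead",options=dict(initial_simplex=sx,maxiter=250,xatol=1e-4,fatol=1e-4)); return r.x,r.fun
E
python3 - <<'E'
from fit import *
import json
o=json.load(open("w1.json"));w=cam("wrist",o)
im=cv2.imread("pics/w1.png")[:,:,::-1].copy(); m=yellow(im,(332,290,142,195))
e=plane(w,(364,353),.11);f=plane(w,(293,222),.05);print(e,f,np.hypot(*(e-f)[:2]))
yaw=np.arctan2(*(e-f)[1::-1]);mid=f+(e-f)*53/124
v,c=fitkey([(w,m)],[*mid,yaw,.489],pitch=np.radians(28));print(v.round(4),c)
d=cam("side");s=cam("side");ims=cv2.imread("pics/side0.png")[:,:,::-1].copy();md=yellow(ims,(293,233,24,49))
v2,c2=fitkey([(w,m),(d,md)],v,pitch=np.radians(28));print(v2.round(4),c2)
u=np.array([np.cos(v[3])*.8829,np.sin(v[3])*.8829,.4695]);print("eye",v[:3]+.071*u, "tool x ang",np.arctan2(.486,-.874))
E
```

```text
[0.5920247  0.04075369 0.11      ] [0.48570718 0.03387145 0.05      ] 0.10654003993703268
[0.5285 0.0367 0.0747 0.065 ] 0.437264874776818
[0.526  0.0385 0.08   0.051 ] 0.9834494212663396
eye [0.59104468 0.04075034 0.10800664] tool x ang 2.634105648828502
```

Run:
```python
from fit import *
import json
o=json.load(open("w1.json"));w=cam("wrist",o)
im=cv2.imread("pics/w1.png")[:,:,::-1].copy(); m=yellow(im,(332,290,142,195))
print(m.sum()/255)
v=[.5285,.0367,.0747,.065];k=sil(w,np.array(v[:3]),R.from_euler("ZY",[v[3],-np.radians(28)]).as_matrix());print(k.sum()/255)
a=im[:,:,::-1].copy()
for q,c in((m,(255,0,0)),(k,(0,0,255))):
    cs,_=cv2.findContours((q>127).astype(np.uint8),0,1);cv2.drawContours(a,cs,-1,c,1)
cv2.imwrite("pics/ov1.png",cv2.resize(a[170:430,200:470],None,fx=2,fy=2))
```

```text
6095.0
8612.125490196078
```

View pics/ov1.png

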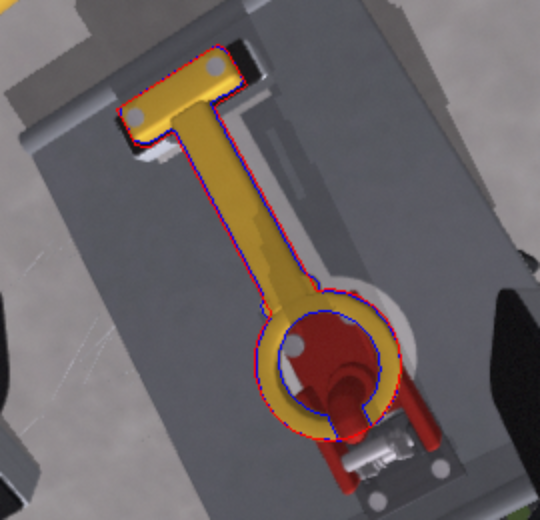

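The overlay shows the fitted outline on the key almost to the pixel, so only the hole differs. I estimate key_mid at (0.5285, 0.037, 0.075) with yaw 0.065. I'll align above it and look again from closer.

Emit:
send_rows(motion="-1 -1 -0.2 2 -0.145; -1 -2 -0.4 4 -0.29; -1 -3 -0.7 6 -0.435; -1 -4.3 -0.9 8 -0.573; -1 -4.3 -0.9 9 -0.573")

```text
clock: 2.8
eef_pos: [0.5173, 0.0394, 0.1596]
tool_rot: [-0.036, 0.999, -0.0, -0.001]
ft_force: [-0.6, 0.7, 0.0]
grip_width: 0.0855
grasp_force: 0.0
```

Emit:
send_rows(motion="-1 0 0 0 0; -1 0 0 0 0")

```text
clock: 3.0
eef_pos: [0.5175, 0.0397, 0.1618]
tool_rot: [-0.035, 0.999, 0.0, 0.0]
ft_force: [0.5, 0.3, 0.6]
grip_width: 0.0854
grasp_force: 0.0
```

```bash
cat > look.py <<'E'
from fit import *
import json,sys
# look.py name x y z yaw pitchdeg
name=sys.argv[1]; x0=[float(a) for a in sys.argv[2:7]]
o=bot.get_obs();w=cam("wrist",o);im=vision.camera("wrist");cv2.imwrite(f"pics/{name}.png",im[:,:,::-1])
json.dump({k:np.array(v).tolist() for k,v in o.items()},open(name+".json","w"))
b=[d for d in boxes_of("wrist","key_mid")];print([(np.round(d["rect"]).tolist(),round(d["conf"],2)) for d in b])
Rt=R.from_quat(o["tool_rot"]).as_matrix();print("tcp",np.round(o["eef_pos"],4),"toolx ang",np.arctan2(Rt[1,0],Rt[0,0]).round(4),"tilt",Rt[:,2].round(3),"grip",round(o["grip_width"],4),np.round(o["ft_force"],1),o["clock"])
m=yellow(im,b[0]["rect"])
m=cv2.morphologyEx(m,cv2.MORPH_CLOSE,np.ones((21,21),np.uint8)) if len(sys.argv)>7 else m
p=np.radians(x0[4]);v,c=fitkey([(w,m)],[*x0[:4],p],pitch=p);print(v.round(4),round(c,3))
E
python3 look.py w2 .5285 .0367 .0747 .065 28 c
```

```text
[([318.0, 304.0, 104.0, 288.0], 0.84), ([7.0, 399.0, 13.0, 6.0], 0.52)]
tcp [0.5175 0.0397 0.1618] toolx ang -3.0719 tilt [ 0.  0. -1.] grip 0.0854 [0.5 0.3 0.6] 3.0
[0.5282 0.0374 0.0753 0.0654] 0.436
```

Emit:
send_rows(motion="-1 -0.2 -0.3 3 0; -1 -0.2 -0.3 6 0; -1 -0.2 -0.3 8.5 0; -1 -0.2 -0.3 10 0; -1 -0.2 -0.3 10.5 0")

```text
clock: 3.6
eef_pos: [0.5193, 0.036, 0.0553]
tool_rot: [-0.035, 0.999, 0.0, -0.001]
ft_force: [-0.7, 0.4, -0.1]
grip_width: 0.0856
grasp_force: 0.0
```

Emit:
send_rows(motion="0 0 0 0 0; 1 0 0 0 0; 1 0 0 0 0; 1 0 0 0 0; 1 0 0 0 0")

```text
clock: 4.1
eef_pos: [0.5207, 0.0361, 0.0571]
tool_rot: [-0.035, 0.999, 0.0, 0.001]
ft_force: [-0.0, 1.7, 4.7]
grip_width: 0.0167
grasp_force: 59.5
```

Emit:
send_rows(motion="1 0 0 0 0; 1 0 0 0 0; 1 0 0 0 0")

```text
clock: 4.4
eef_pos: [0.5207, 0.0361, 0.0571]
tool_rot: [-0.035, 0.999, 0.0, 0.001]
ft_force: [-1.8, 0.8, 6.1]
grip_width: 0.0171
grasp_force: 59.5
```

Emit:
send_rows(motion="1 -0.4 0 -0.24 0; 1 -0.8 0 -0.45 0; 1 -1.2 0 -0.66 0; 1 -1.6 0 -0.88 0; 1 -1.8 0 -0.98 0")

```text
clock: 4.9
eef_pos: [0.534, 0.0367, 0.0643]
tool_rot: [-0.035, 0.999, -0.0, -0.005]
ft_force: [-10.1, -0.5, 0.1]
grip_width: 0.017
grasp_force: 59.0
```

Emit:
send_rows(motion="1 0 0 0 0; 1 0 0 0 0; 1 0 0 0 0")

```text
clock: 5.2
eef_pos: [0.5341, 0.0367, 0.0643]
tool_rot: [-0.035, 0.999, -0.0, -0.004]
ft_force: [-9.8, -1.0, 2.3]
grip_width: 0.017
grasp_force: 59.1
```

```bash
python3 look.py w3 .5459 .0384 .0847 .065 28 c
```

```text
[([326.0, 317.0, 150.0, 265.0], 0.91)]
tcp [0.5341 0.0367 0.0643] toolx ang -3.0715 tilt [-0.009 -0.001 -1.   ] grip 0.017 [-9.8 -1.   2.3] 5.2
[0.5422 0.0367 0.0784 0.0704] 0.115
```

View pics/w3.png

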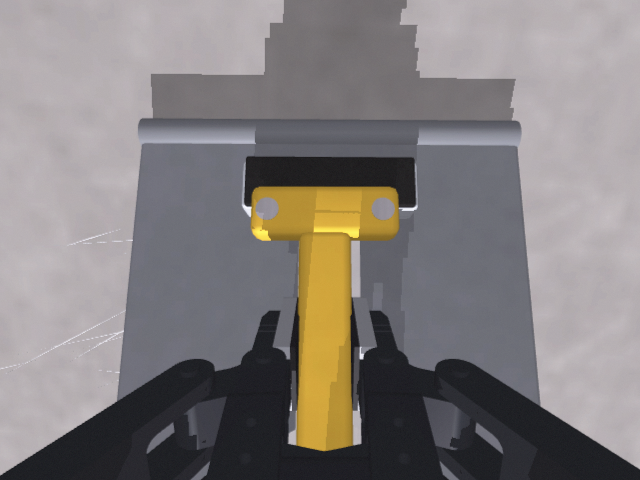

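The key's foot has left its rest and its mid has moved about 15 mm up the slope. I'll push about 5 mm more, then check.

Emit:
send_rows(motion="1 -0.2 0 -0.13 0; 1 -0.45 0 -0.26 0; 1 -0.45 0 -0.26 0; 1 -0.45 0 -0.26 0")

```text
clock: 5.7
eef_pos: [0.5373, 0.0369, 0.0661]
tool_rot: [-0.035, 0.999, -0.0, -0.006]
ft_force: [-9.7, -1.7, -0.9]
grip_width: 0.0172
grasp_force: 58.9
```

Run:
```python
from h import *
for c,(x,y,w,h) in dict(scene=(315,215,100,75),side=(255,190,80,80)).items():
    im=vision.camera(c)[y:y+h,x:x+w]; cv2.imwrite(f"pics/_{c}.png",cv2.resize(im[:,:,::-1],(390,390),interpolation=2))
cv2.imwrite("pics/chk1.png",np.hstack([cv2.imread("pics/_scene.png"),cv2.imread("pics/_side.png")]))
```

```text
(no output)
```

View pics/chk1.png

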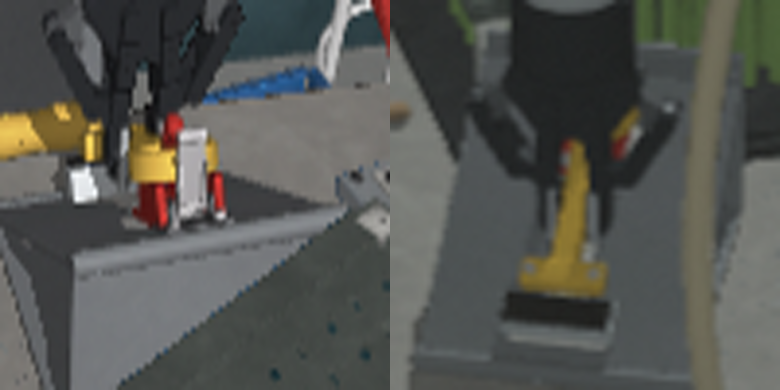

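The keeper is being pushed open by the eye, and the TCP has moved about 19 mm up the slope. Next I draw the key out square to the board.

Emit:
send_rows(motion="1 0.5 0 -0.9 0; 1 1 0 -1.8 0; 1 1.5 0 -2.7 0; 1 2 0 -3.6 0; 1 2.4 0 -4.5 0")

```text
clock: 6.3
eef_pos: [0.5194, 0.0357, 0.1152]
tool_rot: [-0.035, 0.999, 0.0, 0.001]
ft_force: [-0.2, 0.8, -2.8]
grip_width: 0.0168
grasp_force: 59.0
```

Emit:
send_rows(motion="1 0 0 -2 0; 1 0 0 -4 0; 1 0 0 -6 0; 1 0 0 -7 0; 1 0 0 -7 0")

```text
clock: 6.8
eef_pos: [0.5202, 0.0358, 0.1858]
tool_rot: [-0.035, 0.999, 0.0, 0.003]
ft_force: [0.4, 0.4, -3.4]
grip_width: 0.0167
grasp_force: 59.0
```

```bash
python3 look.py w4 .521 .0367 .19 .065 28 c
python3 - <<'E'
from h import *
# tray: black foam / blue cutout in the scene+side pictures
s=cam("scene");im=vision.camera("scene");h=cv2.cvtColor(im,cv2.COLOR_RGB2HSV)
m=cv2.inRange(h,(105,120,60),(125,255,255));m[:245]=0;m[310:]=0;m[:,:205]=0;m[:,290:]=0
cs,_=cv2.findContours(m,0,1)
for c in sorted(cs,key=cv2.contourArea)[-3:]:
    M=cv2.moments(c);p=(M["m10"]/M["m00"],M["m01"]/M["m00"]);print(np.round(p,1),cv2.contourArea(c),plane(s,p,.02).round(3))
E
```

```text
[([30.0, 415.0, 52.0, 76.0], 0.97), ([323.0, 317.0, 151.0, 265.0], 0.71)]
tcp [0.5202 0.0358 0.1858] toolx ang -3.0714 tilt [ 0.005  0.    -1.   ] grip 0.0167 [ 0.4  0.4 -3.4] 6.8
[ 1.0056  0.0463 -0.0549 -0.1288] 1.0Traceback (most recent call last):
  File "<stdin>", line 7, in <module>
ZeroDivisionError: float division by zero
```

The key is off the hook. Next I go beside the tray, key in hand, to measure the cutout.

Emit:
send_rows(motion="1 0 -3 -2 0; 1 0 -7 -4 0; 1 0 -11 -6 0; 1 0 -15 -7.4 0; 1 0 -16.6 -7.4 0")

```text
clock: 7.45
eef_pos: [0.5311, -0.1334, 0.2585]
tool_rot: [-0.033, 0.999, -0.001, 0.001]
ft_force: [0.1, 0.5, -2.9]
grip_width: 0.0168
grasp_force: 59.4
```

Emit:
send_rows(motion="1 0 0 0 0; 1 0 0 0 0; 1 0 0 0 0")

```text
clock: 7.75
eef_pos: [0.5297, -0.1285, 0.2562]
tool_rot: [-0.036, 0.999, 0.001, -0.001]
ft_force: [-0.2, 0.1, -3.0]
grip_width: 0.0167
grasp_force: 59.4
```

```bash
python3 look.py w5 .54 -.13 .272 .065 28 c
```

```text
[([326.0, 318.0, 148.0, 265.0], 0.96), ([227.0, 354.0, 38.0, 28.0], 0.7)]
tcp [ 0.5297 -0.1285  0.2562] toolx ang -3.0699 tilt [-0.003  0.001 -1.   ] grip 0.0167 [-0.2  0.1 -3. ] 7.75
[ 0.5373 -0.1285  0.2745  0.0729] 0.131
```

View pics/w5.png

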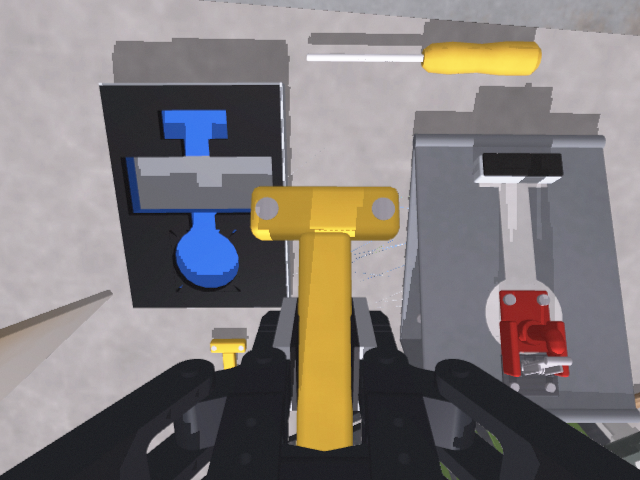

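The picture shows the empty hook with its keeper shut (540,365) and the tray cutout: T at (195,125), round end at (208,258), well at (200,183). I'll fit the cutout outline in the foam-top plane.

```bash
cat > tray.py <<'E'
from fit import *
import json,sys
o=json.load(open(sys.argv[1]+".json"));w=cam("wrist",o);im=cv2.imread(f"pics/{sys.argv[1]}.png")
h=cv2.cvtColor(im,cv2.COLOR_BGR2HSV);m=cv2.inRange(h,(100,120,45),(128,255,255))
S=2000.;x0,y0=.40,-.36;N=(520,520) # plane image: col=(y-y0)*S,row=(x-x0)*S
c=np.array([[.42,-.34],[.64,-.34],[.64,-.14],[.42,-.14]])
H,_=cv2.findHomography(proj(w,np.c_[c,np.full(4,.03)]).astype(np.float32),np.c_[(c[:,1]-y0)*S,(c[:,0]-x0)*S].astype(np.float32))
M=cv2.warpPerspective(m,H,N).astype(float)
D=[np.c_[.071+.031*np.cos(a),.031*np.sin(a)],np.array([[-.045,-.012],[.05,-.012],[.05,.012],[-.045,.012]]),np.array([[-.065,-.029],[-.041,-.029],[-.041,.029],[-.065,.029]])]
well=np.array([[-.03,-.072],[.03,-.072],[.03,.072],[-.03,.072]])
def px(q,v):
    cs,sn=np.cos(v[2]),np.sin(v[2]);p=q@np.array([[cs,sn],[-sn,cs]])+v[:2];return np.round(np.c_[(p[:,1]-y0)*S,(p[:,0]-x0)*S]*16).astype(np.int32)
def cost(v):
    k=np.zeros(N,np.uint8);[cv2.fillConvexPoly(k,px(q,v),255,cv2.LINE_AA,4) for q in D]
    g=np.full(N,1,np.uint8);cv2.fillConvexPoly(g,px(well,v),0,8,4)
    box=np.array([[-.085,-.05],[.11,-.05],[.11,.05],[-.085,.05]]);g2=np.zeros(N,np.uint8);cv2.fillConvexPoly(g2,px(box,v),1,8,4)
    g=g*g2;return (np.abs(k-M)*g).sum()/255/S/S*1e6
from scipy.optimize import minimize
e=plane(w,(208,258),.02);f=plane(w,(195,125),.02);print(e,f,np.linalg.norm(e-f))
mid=f+(e-f)*53/124;best=None
for dy in(-.08,0,.08):
    v0=np.array([mid[0],mid[1],np.arctan2(*(e-f)[1::-1])+dy])
    r=minimize(cost,v0,method="Nelder-Mead",options=dict(initial_simplex=v0+np.vstack([np.zeros(3),np.diag([.006,.006,.08])]),xatol=1e-5))
    print(r.x.round(4),r.fun)
E
python3 tray.py w5
```

```text
[ 0.59643751 -0.23649278  0.02      ] [ 0.47305343 -0.24663273  0.02      ] 0.12380003617651872
[ 0.5243 -0.2409  0.0694] 497.2401960784314
[ 0.5243 -0.2409  0.07  ] 498.34313725490193
[ 0.5243 -0.2409  0.0695] 496.76274509803926
```

The cutout fit gives recess_mid at (0.524, -0.241) with yaw 0.07. The key in hand has matching yaw but is pitched 28°, foot down. I'll level it in the grip by pressing it on flat foam beside the cutout, with the fingers in the well, and then seat it.

Emit:
send_rows(motion="1 1 -3 3 0; 1 2.2 -6 7 0; 1 2.2 -7.6 11 0; 1 2.2 -7.6 15 0; 1 2.2 -7.6 18 0")

```text
clock: 8.35
eef_pos: [0.5123, -0.2063, 0.0748]
tool_rot: [-0.035, 0.999, 0.001, -0.001]
ft_force: [0.5, 0.9, -3.9]
grip_width: 0.0168
grasp_force: 59.3
```

Emit:
send_rows(motion="1 0 0 1 0; 1 0 0 2 0; 1 0 0 2.6 0; 1 0 0 3.2 0; 1 0 0 3.2 0")

```text
clock: 8.85
eef_pos: [0.5141, -0.2072, 0.0459]
tool_rot: [-0.035, 0.999, -0.0, 0.0]
ft_force: [-0.8, -0.1, -2.3]
grip_width: 0.0169
grasp_force: 59.3
```

Emit:
send_rows(motion="1 0 0 0.4 0; 1 0 0 0.8 0; 1 0 0 1.2 0; 1 0 0 1.2 0")

```text
clock: 9.25
eef_pos: [0.5187, -0.2077, 0.037]
tool_rot: [-0.035, 0.999, -0.001, 0.005]
ft_force: [4.9, 2.6, 6.4]
grip_width: 0.0171
grasp_force: 60.3
```

Emit:
send_rows(motion="1 0 0 0.4 0; 1 0 0 0.8 0; 1 0 0 1 0; 1 0 0 1.1 0; 1 0 0 1.1 0")

```text
clock: 9.75
eef_pos: [0.5205, -0.2083, 0.0271]
tool_rot: [-0.035, 0.999, -0.002, 0.007]
ft_force: [5.6, 2.4, 8.6]
grip_width: 0.017
grasp_force: 60.1
```

Emit:
send_rows(motion="1 0 0 0.3 0; 1 0 0 0.5 0; 1 0 0 0.7 0; 1 0 0 0.8 0; 1 0 0 0.8 0")

```text
clock: 10.25
eef_pos: [0.5197, -0.2088, 0.0186]
tool_rot: [-0.035, 0.999, -0.002, 0.006]
ft_force: [6.0, -0.4, 6.9]
grip_width: 0.0172
grasp_force: 60.4
```

```bash
python3 look.py w6 .528 -.208 .038 .07 2 c
```

```text
[([324.0, 317.0, 181.0, 267.0], 0.88)]
tcp [ 0.5197 -0.2088  0.0186] toolx ang -3.0709 tilt [ 0.013 -0.003 -1.   ] grip 0.0172 [ 6.  -0.4  6.9] 10.25
[ 0.5281 -0.2087  0.0357  0.0675] 0.147
```

View pics/w6.png

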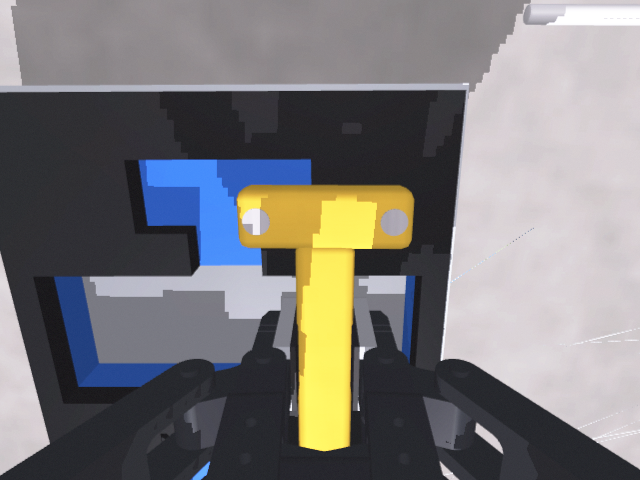

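The foot now lies on the foam right of the T cutout and the shank looks close to level. I'll fit the pitch from this picture.

```bash
cat > pit.py <<'E'
from fit import *
import json,sys
n=sys.argv[1];box=[float(a) for a in sys.argv[2:6]];x0=[float(a) for a in sys.argv[6:10]]
o=json.load(open(n+".json"));w=cam("wrist",o);im=cv2.imread(f"pics/{n}.png")[:,:,::-1].copy()
m=yellow(im,box);lim=int(sys.argv[10]) if len(sys.argv)>10 else 430
for p in map(float,sys.argv[11].split(",")) if len(sys.argv)>11 else (28,):
    # compare only rows above lim (below: gripper hides it)
    rot=lambda v:R.from_euler("ZY",[v[3],-np.radians(p)]).as_matrix()
    f=lambda v:np.abs(sil(w,v[:3],rot(v)).astype(float)-m)[:lim].sum()/m.sum()
    x=np.array(x0);r=minimize(f,x,method="Nelder-Mead",options=dict(initial_simplex=np.vstack([x,x+np.diag([.006,.006,.01,.06])]),xatol=1e-4,fatol=1e-5,maxiter=200))
    print(p,r.x.round(4),round(r.fun,4))
E
python3 pit.py w6 324 317 181 267 .528 -.2087 .037 .0675 430 -5,0,3,6,9,12,16
echo; python3 pit.py w5 326 318 148 265 .5373 -.1285 .2745 .0729 430 20,28,36
```

```text
-5.0 [ 0.5286 -0.2087  0.0289  0.0646] 0.0479
0.0 [ 0.5285 -0.2087  0.0325  0.0681] 0.0301
3.0 [ 0.5282 -0.2088  0.0347  0.0682] 0.0228
6.0 [ 0.5277 -0.2088  0.0384  0.0676] 0.0244
9.0 [ 0.5272 -0.2089  0.0412  0.0639] 0.0385
12.0 [ 0.5266 -0.2086  0.0434  0.0707] 0.0496
16.0 [ 0.5264 -0.2091  0.0468  0.0616] 0.0597

20.0 [ 0.5398 -0.1285  0.2678  0.0688] 0.0196
28.0 [ 0.5377 -0.1286  0.271   0.0701] 0.0294
36.0 [ 0.535  -0.1287  0.2739  0.0745] 0.0509
```

Emit:
send_rows(motion="1 0 0 0.15 0; 1 0 0 0.3 0; 1 0 0 0.3 0; 1 0 0 0.3 0")

```text
clock: 10.75
eef_pos: [0.5198, -0.2088, 0.0173]
tool_rot: [-0.035, 0.999, -0.002, 0.007]
ft_force: [2.2, 1.1, 17.3]
grip_width: 0.017
grasp_force: 61.9
```

Emit:
send_rows(motion="1 0 0 0.2 0; 1 0 0 0.4 0; 1 0 0 0.4 0; 1 0 0 0.4 0")

```text
clock: 11.15
eef_pos: [0.5199, -0.2088, 0.0172]
tool_rot: [-0.035, 0.999, -0.002, 0.007]
ft_force: [-6.8, 6.3, 42.5]
grip_width: 0.0172
grasp_force: 65.2
```

Force jumped to 42 N with no travel, so the key is flat on the foam. I'll lift it and go over the cutout.

Emit:
send_rows(motion="1 0 0 -1.5 0; 1 0 0 -3 0; 1 0 -1.6 -4 0; 1 0 -3.2 -4 0; 1 0 -3.2 -4 0")

```text
clock: 11.65
eef_pos: [0.5168, -0.2417, 0.048]
tool_rot: [-0.034, 0.999, -0.001, 0.001]
ft_force: [0.4, -0.2, -2.5]
grip_width: 0.017
grasp_force: 59.2
```

Emit:
send_rows(motion="1 0 0 0 0; 1 0 0 0 0")

```text
clock: 11.85
eef_pos: [0.5152, -0.2388, 0.0465]
tool_rot: [-0.035, 0.999, 0.001, -0.001]
ft_force: [-0.5, 1.0, -3.4]
grip_width: 0.0172
grasp_force: 59.2
```

```bash
python3 look.py w7 .524 -.24 .065 .07 0 c; python3 pit.py w7 324 317 181 267 .524 -.24 .065 .0675 430 -4,0,4; sed -i 's/^e=plane.*$//; s/^mid=.*$/mid=np.array([.5243,-.2409]);yaw=.0695/; s/np.arctan2(\*(e-f)\[1::-1\])/yaw/' tray.py
```

```text
[([325.0, 317.0, 178.0, 268.0], 0.74)]
tcp [ 0.5152 -0.2388  0.0465] toolx ang -3.0716 tilt [-0.002  0.001 -1.   ] grip 0.0172 [-0.5  1.  -3.4] 11.85
[ 0.5241 -0.2388  0.063   0.0665] 0.16
-4.0 [ 0.5243 -0.2387  0.0587  0.0715] 0.0402
0.0 [ 0.5245 -0.2387  0.0606  0.0679] 0.0286
4.0 [ 0.524  -0.2387  0.0644  0.0688] 0.0244
```

View pics/w7.png

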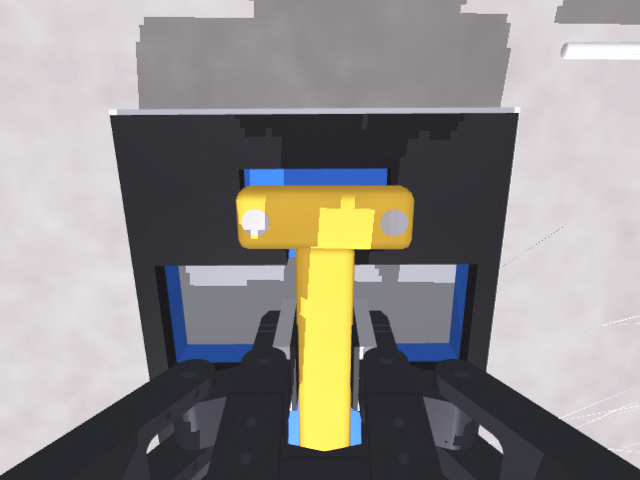

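The key hangs level just above the T. The cutout walls are black, so the blue is only the floor. I'll refit w5 with the floor outline clipped by the rim outline.

```bash
cat > tray2.py <<'E'
from fit import *
import json
o=json.load(open("w5.json"));w=cam("wrist",o);im=cv2.imread("pics/w5.png")
h=cv2.cvtColor(im,cv2.COLOR_BGR2HSV);m=cv2.inRange(h,(100,120,45),(128,255,255)).astype(float)
D=[np.c_[.071+.031*np.cos(a),.031*np.sin(a)],np.array([[-.045,-.012],[.05,-.012],[.05,.012],[-.045,.012]]),np.array([[-.065,-.029],[-.041,-.029],[-.041,.029],[-.065,.029]])]
well=[np.array([[-.029,-.07],[.029,-.07],[.029,.07],[-.029,.07]])];box=[np.array([[-.085,-.055],[.12,-.055],[.12,.055],[-.085,.055]])]
def draw(qs,v,z):
    k=np.zeros((480*4,640*4),np.uint8);cs,sn=np.cos(v[2]),np.sin(v[2])
    for q in qs:
        p=q@np.array([[cs,sn],[-sn,cs]])+v[:2]; cv2.fillPoly(k,[np.round(proj(w,np.c_[p,np.full(len(p),z)])*4+2).astype(np.int32)],255)
    return cv2.resize(k,(640,480),interpolation=cv2.INTER_AREA).astype(float)
def cost(v):
    k=np.minimum(draw(D,v,.02),draw(D,v,.03)); g=(draw(box,v,.03)>0)&(draw(well,v,.03)==0)&(draw(well,v,.02)==0)
    g[:,245:]=False
    return np.abs(k-m)[g].sum()/255
for v0 in ([.5243,-.2409,.07],[.527,-.243,.09]):
    v0=np.array(v0);r=minimize(cost,v0,method="Nelder-Mead",options=dict(initial_simplex=v0+np.vstack([np.zeros(3),np.diag([.005,.005,.06])]),xatol=1e-5))
    print(r.x.round(4),r.fun,cost(v0))
E
python3 tray2.py
```

```text
[ 0.525  -0.2422  0.0753] 210.23529411764707 430.2196078431373
[ 0.5251 -0.2422  0.0754] 208.92156862745097 655.5019607843137
```

Emit:
send_rows(motion="1 -0.06 -0.35 0.5 -0.006; 1 -0.06 -0.35 1.2 -0.006; 1 -0.06 -0.35 1.9 -0.006; 1 -0.06 -0.35 2.3 -0.006; 1 -0.06 -0.35 2.3 -0.006")

```text
clock: 12.45
eef_pos: [0.516, -0.2421, 0.0233]
tool_rot: [-0.038, 0.999, 0.001, -0.001]
ft_force: [-0.1, -0.4, -3.2]
grip_width: 0.0171
grasp_force: 59.3
```

Emit:
send_rows(motion="1 0 0 0.4 0; 1 0 0 0.7 0; 1 0 0 0.9 0; 1 0 0 0.9 0")

```text
clock: 12.85
eef_pos: [0.5166, -0.2425, 0.0152]
tool_rot: [-0.038, 0.999, 0.0, -0.0]
ft_force: [1.0, -0.5, -2.6]
grip_width: 0.017
grasp_force: 59.3
```

The key is entering the cutout with no resistance. Continuing down.

Emit:
send_rows(motion="1 0 0 0.3 0; 1 0 0 0.6 0; 1 0 0 0.7 0; 1 0 0 0.7 0")

```text
clock: 13.25
eef_pos: [0.5166, -0.2425, 0.0082]
tool_rot: [-0.038, 0.999, 0.0, -0.0]
ft_force: [-0.3, -0.4, -3.3]
grip_width: 0.0169
grasp_force: 59.3
```

Emit:
send_rows(motion="1 0 0 0.1 0; 1 0 0 0.2 0; 1 0 0 0.3 0; 1 0 0 0.3 0")

```text
clock: 13.65
eef_pos: [0.517, -0.2427, 0.0073]
tool_rot: [-0.038, 0.999, -0.0, 0.0]
ft_force: [-4.5, 1.2, 8.0]
grip_width: 0.0168
grasp_force: 60.7
```

Contact came exactly at the seated height. I release half open and then rise.

Emit:
send_rows(motion="0 0 0 0 0; 0 0 0 0 0; 0 0 0 0 0; 0 0 0 0 0")

```text
clock: 14.05
eef_pos: [0.5169, -0.2427, 0.0055]
tool_rot: [-0.038, 0.999, -0.0, 0.0]
ft_force: [-0.3, 0.2, 0.1]
grip_width: 0.0427
grasp_force: 0.0
```

Emit:
send_rows(motion="0 0 0 -2 0; 0 0 0 -5 0; 0 0 0 -9 0; 0 2 0 -13 0; 0 4 0 -17 0")

```text
clock: 14.55
eef_pos: [0.4766, -0.2455, 0.1766]
tool_rot: [-0.038, 0.999, 0.0, -0.0]
ft_force: [0.7, -0.8, 0.5]
grip_width: 0.0423
grasp_force: 0.0
```

Emit:
send_rows(motion="0 2 0 -3 0; 0 3 0 -3 0; 0 3 0 -3 0; 0 3 0 -3 0")

```text
clock: 14.95
eef_pos: [0.4467, -0.2476, 0.2044]
tool_rot: [-0.038, 0.999, 0.001, -0.001]
ft_force: [0.0, -0.3, -0.8]
grip_width: 0.0427
grasp_force: 0.0
```

```bash
python3 look.py w8 .525 -.242 .027 .073 0 c
python3 - <<'E'
from h import *
vision.camera("scene");vision.camera("side")
for c,t in [("scene","screwdriver"),("scene","oil_dropper"),("side","screwdriver"),("side","nylon_post"),("scene","key_mid")]: print(c,t,[(np.round(d["rect"]).tolist(),round(d["conf"],2)) for d in boxes_of(c,t)])
E
```

```text
[([325.0, 318.0, 67.0, 176.0], 0.6), ([329.0, 446.0, 35.0, 6.0], 0.56)]
tcp [ 0.4467 -0.2476  0.2044] toolx ang -3.0656 tilt [-0.001  0.001 -1.   ] grip 0.0427 [ 0.  -0.3 -0.8] 14.95
[ 0.5262 -0.2426  0.024   0.0751] 0.042
scene screwdriver [([306.0, 241.0, 62.0, 19.0], 0.77)]
scene oil_dropper [([438.0, 223.0, 14.0, 32.0], 0.61)]
side screwdriver [([294.0, 282.0, 34.0, 16.0], 0.62), ([293.0, 232.0, 70.0, 73.0], 0.44)]
side nylon_post [([468.0, 259.0, 10.0, 30.0], 0.63)]
scene key_mid [([243.0, 276.0, 27.0, 38.0], 0.83), ([263.0, 336.0, 25.0, 37.0], 0.58), ([354.0, 254.0, 81.0, 28.0], 0.25)]
```

```bash
python3 pit.py w8 325 318 67 176 .5262 -.2426 .025 .0751 480 -4,-2,0,2,4
```

```text
-4.0 [ 0.5224 -0.2428  0.0346  0.0748] 0.0814
-2.0 [ 0.5245 -0.2428  0.0286  0.075 ] 0.0595
0.0 [ 0.5263 -0.2427  0.0238  0.074 ] 0.0435
2.0 [ 0.5281 -0.2424  0.0188  0.0755] 0.0334
4.0 [ 0.5296 -0.2423  0.0143  0.0736] 0.0337
```

The seated pose matches the recess to about 1 mm, with yaw 0.075. I'll give one gentle confirming press with closed fingers on the shank.

Emit:
send_rows(motion="1 -2.5 0 3 0; 1 -5.5 0 7 0; 1 -7.9 -0.1 11 0; 1 -7.9 -0.1 14 0; 1 -7.9 -0.1 16 0")

```text
clock: 15.9
eef_pos: [0.5251, -0.2419, 0.0422]
tool_rot: [-0.039, 0.999, 0.001, -0.002]
ft_force: [-0.2, -0.7, -0.2]
grip_width: -0.0001
grasp_force: 0.0
```

Emit:
send_rows(motion="1 0 0 0.5 0; 1 0 0 0.9 0; 1 0 0 1.3 0; 1 0 0 1.4 0; 1 0 0 1.4 0")

```text
clock: 16.4
eef_pos: [0.5268, -0.2434, 0.0341]
tool_rot: [-0.038, 0.999, -0.001, 0.002]
ft_force: [-1.7, 0.5, 4.2]
grip_width: 0.0
grasp_force: 2.3
```

The key's top is at 34 mm, 4 mm proud of the foam, so it is fully home. I retract and check.

Emit:
send_rows(motion="1 0 0 -3 0; 1 0 0 -7 0; 1 2 0 -11 0; 1 5 0 -15 0; 1 8 0 -18 0")

```text
clock: 16.9
eef_pos: [0.4466, -0.2497, 0.2159]
tool_rot: [-0.038, 0.999, -0.002, 0.003]
ft_force: [0.7, -0.5, -0.2]
grip_width: -0.0002
grasp_force: 0.0
```

Emit:
send_rows(motion="1 0 0 0 0; 1 0 0 0 0; 1 0 0 0 0")

```text
clock: 17.2
eef_pos: [0.4464, -0.2489, 0.2113]
tool_rot: [-0.038, 0.999, -0.0, 0.0]
ft_force: [-0.4, 0.3, 0.4]
grip_width: -0.0002
grasp_force: 0.0
```

```bash
python3 look.py w9 .526 -.2426 .027 .075 0 c; python3 -c "
from workcell import workorder
print(workorder.job_done())"
```

```text
[([326.0, 262.0, 64.0, 69.0], 0.95), ([322.0, 444.0, 20.0, 15.0], 0.46)]
tcp [ 0.4464 -0.2489  0.2113] toolx ang -3.0653 tilt [ 0.001 -0.    -1.   ] grip -0.0002 [-0.4  0.3  0.4] 17.2
[ 0.67   -0.2453 -0.4964  0.3013] 0.606
the job is handed in; nothing more can be done
None
```

The yellow key is off its hook and pressed fully home in the tray cutout, eye in the round end. It stands 4 mm proud and is released, and I handed the job in at about 17 s. The last close-up fit failed because the network boxed only part of the key, so the seating rests on the fit and press just before. The screwdriver, dropper and post looked unmoved just before that last press.

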